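# Open the gas tap with the unknown thread

### The arm

A 6-joint arm with a two-finger parallel gripper is mounted at the origin on the work surface. World frame = base frame: x ahead of the robot, y to its left, z up, the work surface at z = 0. Lengths are in m, angles in rad, forces in N, time in s.
With the tool pointing down it reaches from about 0.375 to 0.9 m from the base axis. Payload 3.1 kg.
Tool frame: the origin (TCP) lies between the finger pads; the fingertips stand 8 mm ahead of it and the grasp point (between the pads) lies 11 mm behind it (manip.tip_extent is the distance from the TCP to the fingertips, in m); z points along the fingers, x is the direction in which the jaws open and shut, and the axes are right-handed (so a half turn about z gives the same grasp; the last joint's range is limited). The gripper opens to 85 mm and grips with 20 to 120 N. Pads are 22 mm wide; open, the fingers measure 114 mm over their backs; the gripper's body (76 mm by 85 mm) begins 54 mm behind the grasp point. The pads swing forward as they close: fully open they stand 13 mm farther back than shut.
Start: joints at [-1.528, 0.527, 1.433, -0, 1.181, -0.178], TCP at [0.137, -0.61, 0.216] pointing down, gripper open.
Joint ranges: [-3.08, 3.08], [-0.75, 2.2], [0.22, 2.44], [-1.43, 4.57], [0, 2.65], [-2.85, 2.85]. Speed limits (rad/s): [2.79, 2.79, 3.14, 3.14, 3.14, 3.14].

### API

Orientations are given as a unit quaternion [x, y, z, w].
In Python, from station import manip gives the robot as it stands.
- The arm moves only by the tool move_arm, never from a script. Its argument "deltas" is a list that holds one entry, the list of rows, each a list of 4 numbers: the shift along the tool's x, y, z in m, then the turn about the tool's z in degrees. A call has 1 to 20 rows; each row is the pose to reach, as a shift and turn from the pose measured when the call began, along the tool's axes at that moment; what a row does not reach only later rows make up. A row lasts 1/12 s, in which the tool goes at most 41.7 mm and 7.16 degrees, less where a joint would pass 70% of its speed; a pose out of reach is approached as far as the arm can. A call with a gripper value outside its range is refused whole. "gripper" is the opening, from 0 (shut) to 1 (fully open), set as the call begins (left out, the last holds). The fingers move at their own pace and stop on an object; "squeeze" is the grip in N (left out, the last holds). Time passes only in rows, so rows that repeat a pose let the fingers close. It gives the time, the measured TCP pose, the force and the opening at its end, in the units of the state.
- manip.sense(): the state, without advancing time (a new reading comes with each control period).
- manip.snapshot(name): name is "scene" or "top" or "wrist"; returns a dict with "img" (420x560x3 uint8, red, green, blue), "vertical_fov" (degrees; the focal length in pixels is half the picture's height over the tangent of half this angle, whatever the lens; pixels are square), "cx", "cy" (the principal point, pixels), "D" ([k1, k2, p1, p2, k3] as OpenCV has them; the pictures are not rectified), "origin" and "orientation" of the camera in the world. Camera axes: x right, y down, z forward; pixel columns grow to the right and rows downward; lengths in m; the calibration is good to about 2 mm. A picture is of the moment at which its call begins. There is no depth.
- manip.sign_off(): hands the job in, once; it reports no verdict.
The state is a dict: "t": time; "q": joint angles; "qd": joint speeds; "tau": joint torques, N m; "tcp_pos": TCP position; "tool_rot": TCP orientation; "force": force on the tool from outside, world axes, zero at the start; "ft_torque": the same for the moment, N m; "finger_gap": opening from 0.0 (shut) to 1.0 (fully open).
Only numpy, scipy, OpenCV 4.12 (cv2) and the standard library are available. Lean on these libraries where they do the work, as an engineer would, in place of code of your own. Each camera call takes 0.05 s, during which the arm holds its last target.

### The job

On the laboratory bench, the gas tap with the straight bar handle is shut, and nobody remembers whether its spindle has an ordinary or a reversed thread. Try the handle, feel which way it gives, and open the tap all the way to its stop in that direction, then let go of it. Leave the other two taps, with the round and the cross-shaped handle, shut.

Things in the scene. Friction and masses are not known exactly. Their poses are not given: they have to be found in the camera images.
- bar_grip (a point): Middle of the wanted tap's aluminium bar handle, on its vertical spindle, 135 mm above the bench. The bar is 66 mm long, 14 thick, 30 high (120 to 150 mm up). x runs along the bar, y across it, z up; it turns with the handle. Keep fingertips above 105 mm: there the yellow head (66 mm wide) begins. The fixed post has a level hose nozzle, tip 74 mm from the axis, 90 mm up.
- bar_tap (a joint): Turn of the bar handle, rad: 0 = shut, as it starts; positive = anticlockwise from above. It opens one way only, which varies and cannot be seen: the wrong way is blocked at once (springing about 3 degrees at 1.5 N m); the right way it turns against light friction (0.06 N m) to a hard stop, fully open, at 1.22 rad (70 degrees): +1.22 or -1.22. It stays where it is left.
- round_tap (a joint): Turn (rad) of the neighbouring tap with the round fluted handle, 58 mm across, top 140 mm above the bench, on an identical yellow post; 0 = shut. Not to be turned. The three posts stand in a row from the robot's left to its right, in any order, at least 170 mm apart.
- cross_tap (a joint): Turn (rad) of the neighbouring tap with the cross-shaped handle, four arms 64 mm across, top 140 mm above the bench, on an identical yellow post; 0 = shut. Not to be turned.
Mind the look-alikes: they are no part of the job. Leave any purple or turquoise look-alike of the part that bears bar_grip alone.

How it is judged:
At the end, for the whole second after the job is handed in: The bar-handled tap is open to its stop in the direction that it gives: turned within about 11 degrees of the full 70 degrees, and let go ((value of joint bar_tap above 1.02 rad or value of joint bar_tap below -1.02 rad)); the robot touches nothing.
It fails at once if the round-handled tap is turned by more than 15 degrees (value of joint round_tap above 0.26 rad or value of joint round_tap below -0.26 rad).
It fails at once if the cross-handled tap is turned by more than 15 degrees (value of joint cross_tap above 0.26 rad or value of joint cross_tap below -0.26 rad).
It also fails if it takes over 35 s, if anything falls off the work surface, if the arm or the gripper's body presses on something with over 40 N, if the wrist force passes 120 N, or if a joint passes its speed limit or range.

## Working session

There is one attempt and no reset: what is moved stays moved. The work goes in short steps, Python scripts to look and compute and a tool call to move; the robot and the scene stay as the last step left them, time stands still between calls to the robot, and variables do not carry over. Pictures are saved under pics/ and viewed, and the job is handed in when it is done.

Besides the shell and the picture viewer there is one more tool, called after "Request:" by a JSON object that holds its "api" and its "payload". move_arm: Moves the arm, as the interface text tells. Its arguments: {"type":"object","properties":{"deltas":{"type":"array"},"gripper":{"type":"number"},"squeeze":{"type":"number"}},"required":["deltas"]}

```bash
mkdir -p pics; cat > h.py <<'E'
import numpy as np,cv2
from station import manip
from scipy.spatial.transform import Rotation as R
def snap(n,f):
    s=manip.snapshot(n); cv2.imwrite(f'pics/{f}.png',cv2.cvtColor(s['img'],cv2.COLOR_RGB2BGR)); np.save(f'{f}.npy',s,allow_pickle=True); return s
def load(f): return np.load(f'{f}.npy',allow_pickle=True).item()
def ray(s,px,z):
    f=210/np.tan(np.radians(s['vertical_fov']/2)); K=np.array([[f,0,s['cx']],[0,f,s['cy']],[0,0,1]])
    u=cv2.undistortPoints(np.array(px,float).reshape(-1,1,2),K,np.array(s['D'],float)).reshape(-1,2)
    o=np.array(s['origin']);q=np.array(s['orientation']); 
    M=R.from_quat(q) if q.size==4 else R.from_matrix(q)
    d=M.apply(np.c_[u,np.ones(len(u))]); return o+d*((z-o[2])/d[:,2])[:,None]
E
python3 - <<'E'
from h import *
for n in('scene','top','wrist'):
    s=snap(n,n+'0'); print(n,s['origin'],s['orientation'],s['vertical_fov'])
print(manip.sense())
E
```

```text
scene [ 1.01906063 -0.36575955  0.81144731] [ 0.84488327  0.39130284 -0.15896382 -0.32830604] 46.92698982321002
top [0.47284487 0.02899015 1.28315684] [-0.70101035  0.71275555 -0.01717023  0.01640739] 43.95073888893849
wrist [ 0.21747299 -0.59142779  0.37304275] [ 0.77066776 -0.61638552 -0.10194282  0.12549008] 63.322314287103666
{'t': 0.15, 'q': array([-1.52850247e+00,  5.28288424e-01,  1.43359680e+00,  5.03765306e-06,
        1.18140764e+00, -1.78501392e-01]), 'qd': array([-0.00023044, -0.00216405, -0.00461085, -0.00090094, -0.00154318,
        0.00102707]), 'tau': array([ 1.80392390e-04, -4.42743623e+01, -1.78276062e+01, -2.64482687e-04,
        5.60440021e-03,  1.82118197e-05]), 'tcp_pos': array([ 0.13688339, -0.60924239,  0.21564001]), 'tool_rot': array([ 7.80705733e-01, -6.24898261e-01, -5.57059417e-04, -6.42159233e-04]), 'force': array([ 0.41422938, -0.84092619, -0.02816723]), 'ft_torque': array([ 0.01585027,  0.01254143, -0.02049792]), 'finger_gap': 1.004628124337651}
```

View pics/scene0.png

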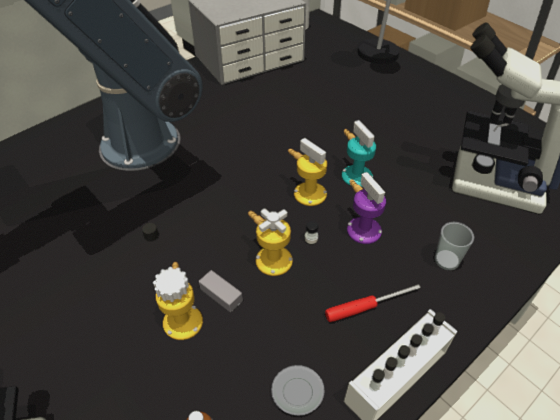

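View pics/top0.png

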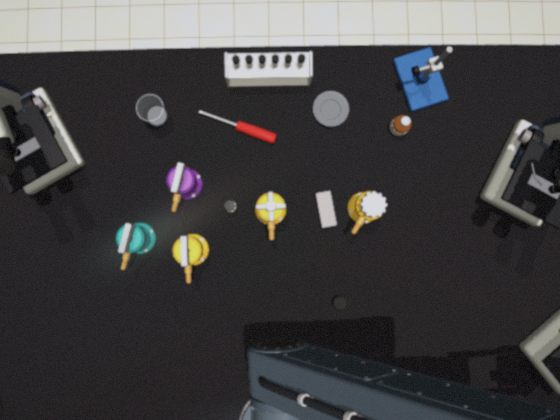

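View pics/wrist0.png

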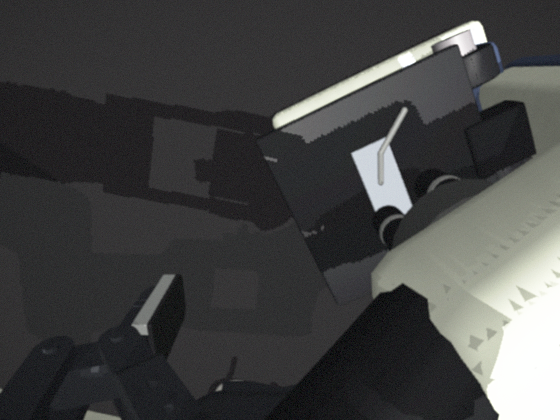

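Candidates in the top view: bar handle on a yellow head at (184,250), the one I want; turquoise look-alike (125,238); purple look-alike (177,178); yellow cross (270,206); yellow round (373,205). Next I'll check the choice in a crop and measure it.

```bash
python3 - <<'E'
from h import *
s=load('top0'); im=s['img']
c=im[130:300,90:300]; cv2.imwrite('pics/crop0.png',cv2.cvtColor(cv2.resize(c,None,fx=3.5,fy=3.5,interpolation=cv2.INTER_NEAREST),cv2.COLOR_RGB2BGR))
hsv=cv2.cvtColor(im,cv2.COLOR_RGB2HSV)
m=((hsv[...,1]<70)&(hsv[...,2]>150)).astype(np.uint8)
n,l,st,ce=cv2.connectedComponentsWithStats(m)
for i in range(1,n):
    if st[i,4]>60 and 90<ce[i][0]<400 and 130<ce[i][1]<300:
        p=np.argwhere(l==i)[:,::-1]; r=cv2.minAreaRect(p.astype(np.float32)); b=cv2.boxPoints(r)
        w=ray(s,b,0.15); print(ce[i],st[i],r); print(w[:,:2].round(4).tolist(), ray(s,[r[0]],.15).round(4), [np.linalg.norm(w[k]-w[k-1]).round(4) for k in (1,2)])
        e=(w[1]-w[0],w[2]-w[1]); e=max(e,key=np.linalg.norm); print('yaw',np.degrees(np.arctan2(e[1],e[0])))
for f in('scene0','top0'):
    print(f)
E
```

```text
[176.647343   176.96618357] [171 163  13  30 207] ((176.61764526367188, 177.0294189453125), (7.033533096313477, 29.83188247680664), 14.03624439239502)
[[0.5773, 0.2396], [0.6408, 0.2232], [0.6367, 0.2082], [0.5733, 0.2246]] [[0.607  0.2239 0.15  ]] [np.float64(0.0655), np.float64(0.0155)]
yaw -14.434350606418272
[325.82445759 208.70019724] [316 191  20  36 507] ((325.8226318359375, 208.72076416015625), (34.76910400390625, 14.620223999023438), 79.3803482055664)
[[0.5668, -0.0793], [0.5722, -0.1109], [0.4973, -0.1232], [0.492, -0.0917]] [[ 0.532  -0.1013  0.15  ]] [np.float64(0.032), np.float64(0.0759)]
yaw -170.6707681308332
[373.32283465 204.01574803] [360 191  27  27 508] ((373.2500305175781, 204.25001525878906), (24.748737335205078, 25.45584487915039), 45.0)
[[0.5402, -0.1665], [0.579, -0.2071], [0.54, -0.2445], [0.5013, -0.2039]] [[ 0.5401 -0.2055  0.15  ]] [np.float64(0.0562), np.float64(0.0541)]
yaw -46.2475296159705
[270.68243243 205.93243243] [256 192  30  29 296] ((270.2500305175781, 205.75), (22.62741470336914, 23.334524154663086), 45.0)
[[0.5406, 0.0553], [0.5761, 0.0187], [0.5405, -0.0156], [0.5051, 0.021]] [[0.5405 0.0199 0.15  ]] [np.float64(0.051), np.float64(0.0494)]
yaw -45.866715504689864
[124.08333333 237.56770833] [118 223  13  30 192] ((124.0846176147461, 237.5230712890625), (6.402522563934326, 30.083086013793945), 15.255120277404785)
[[0.4468, 0.3559], [0.5099, 0.3382], [0.506, 0.3246], [0.4429, 0.3423]] [[0.4764 0.3402 0.15  ]] [np.float64(0.0656), np.float64(0.0141)]
yaw -15.716953382670203
[183.3546798  250.57635468] [180 236   8  31 203] ((183.29483032226562, 250.98658752441406), (30.15068817138672, 6.674926280975342), 87.39744567871094)
[[0.4776, 0.2191], [0.4781, 0.2046], [0.4126, 0.2023], [0.4122, 0.2168]] [[0.4451 0.2107 0.15  ]] [np.float64(0.0146), np.float64(0.0655)]
yaw -177.99608629722437
scene0
top0
```

View pics/crop0.png

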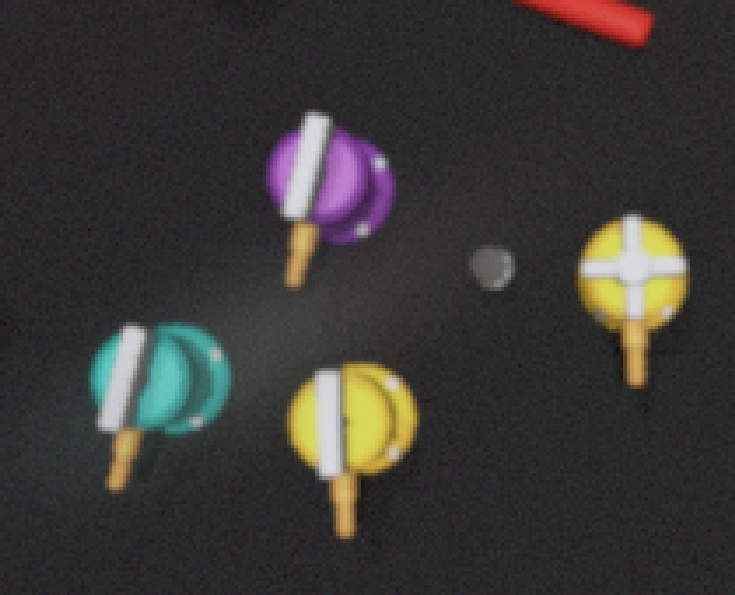

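```bash
python3 - <<'E'
from h import *
s=load('wrist0');t=load('top0');c=load('scene0')
def proj(s,P):
    f=210/np.tan(np.radians(s['vertical_fov']/2)); K=np.array([[f,0,s['cx']],[0,f,s['cy']],[0,0,1]])
    Rm=R.from_quat(s['orientation']).inv(); q=Rm.apply(np.array(P)-s['origin'])
    return q[:,2].round(3), cv2.projectPoints(q,np.zeros(3),np.zeros(3),K,np.array(s['D'],float))[0].reshape(-1,2).round(0).tolist()
T=R.from_quat(manip.sense()['tool_rot']);o=manip.sense()['tcp_pos']
print('x',T.apply([1,0,0]),'y',T.apply([0,1,0]))
print(proj(s,[o+T.apply(v) for v in([.05,0,0],[-.05,0,0],[0,0,0],[.05,0,-.06],[-.05,0,-.06])]))
for z in (0,.03,.15,.3): print(z,'wrist',ray(s,[[275,125],[480,25],[340,300],[430,300],[20,150]],z)[:,:2].round(3).tolist())
for z in (0,.05,.2): print(z,'top',ray(t,[[522,345],[559,310],[559,375],[530,120],[490,200],[535,230],[490,350]],z)[:,:2].round(3).tolist())
b=t['img'][100:420,380:560]; b=np.clip(b.astype(float)*1.8,0,255).astype(np.uint8)
cv2.imwrite('pics/c1.png',cv2.cvtColor(cv2.resize(b,None,fx=1.8,fy=1.8),cv2.COLOR_RGB2BGR))
b=np.clip(s['img'].astype(float)*2.5,0,255).astype(np.uint8); cv2.imwrite('pics/c2.png',cv2.cvtColor(b,cv2.COLOR_RGB2BGR))
E
```

```text
x [ 0.21900371 -0.97572259 -0.00167237] y [-9.75724024e-01 -2.19003503e-01 -3.06463868e-04]
(array([0.175, 0.176, 0.176, 0.119, 0.119]), [[377.0, 263.0], [184.0, 263.0], [281.0, 263.0], [420.0, 341.0], [141.0, 341.0]])
0 wrist [[0.186, -0.591], [0.334, -0.774], [-0.008, -0.719], [0.016, -0.835], [0.099, -0.31]]
0.03 wrist [[0.189, -0.591], [0.325, -0.759], [0.01, -0.709], [0.032, -0.815], [0.108, -0.332]]
0.15 wrist [[0.199, -0.591], [0.287, -0.7], [0.083, -0.668], [0.097, -0.737], [0.147, -0.423]]
0.3 wrist [[0.211, -0.591], [0.24, -0.627], [0.173, -0.616], [0.178, -0.639], [0.194, -0.536]]
0 top [[0.193, -0.601], [0.277, -0.699], [0.115, -0.695], [0.756, -0.643], [0.555, -0.531], [0.478, -0.644], [0.183, -0.519]]
0.05 top [[0.204, -0.577], [0.284, -0.671], [0.129, -0.667], [0.745, -0.617], [0.552, -0.509], [0.478, -0.617], [0.194, -0.498]]
0.2 top [[0.236, -0.503], [0.307, -0.585], [0.171, -0.582], [0.712, -0.539], [0.542, -0.444], [0.477, -0.539], [0.228, -0.434]]
```

View pics/c1.png

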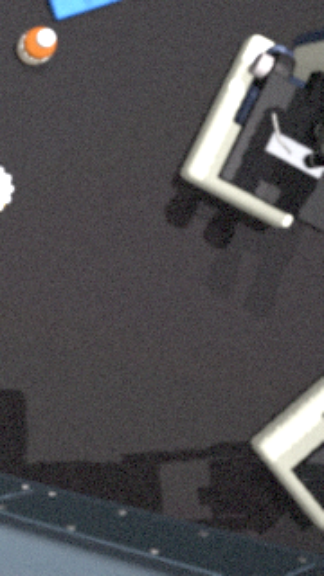

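View pics/c2.png

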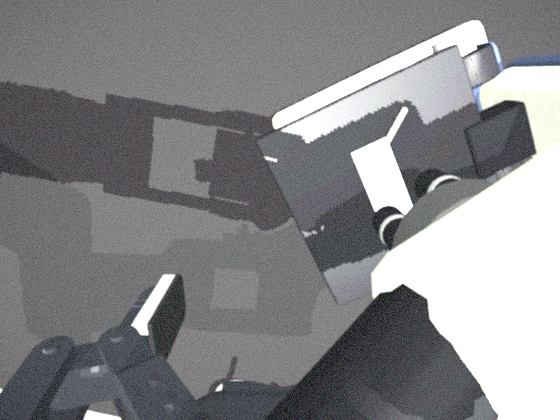

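The wrist view shows a microscope close by on the tool's +x side. It hides the right finger, so I'll back off along tool −x in a small step and use the parallax to judge its depth.

Request:
{"api": "move_arm", "payload": {"deltas": [[[-0.004,0,0,0],[-0.008,0,0,0],[-0.008,0,0,0]]]}}

```text
t: 0.4
tcp_pos: [0.135, -0.6, 0.2153]
tool_rot: [0.781, -0.625, -0.001, -0.001]
force: [0.2, 1.0, -0.4]
finger_gap: 1.001
```

```bash
python3 - <<'E'
from h import *
a=load('wrist0')['img'];s=snap('wrist','wrist1');b=s['img']
print(manip.sense()['force'],manip.sense()['tcp_pos'])
v=np.hstack([np.clip(x[:, 200:].astype(float)*2.5,0,255).astype(np.uint8) for x in(a,b)])
cv2.imwrite('pics/c3.png',cv2.cvtColor(v,cv2.COLOR_RGB2BGR))
E
```

```text
[-0.190909   -0.31525714  0.01513459] [ 0.13504235 -0.60064123  0.2155244 ]
```

View pics/c3.png

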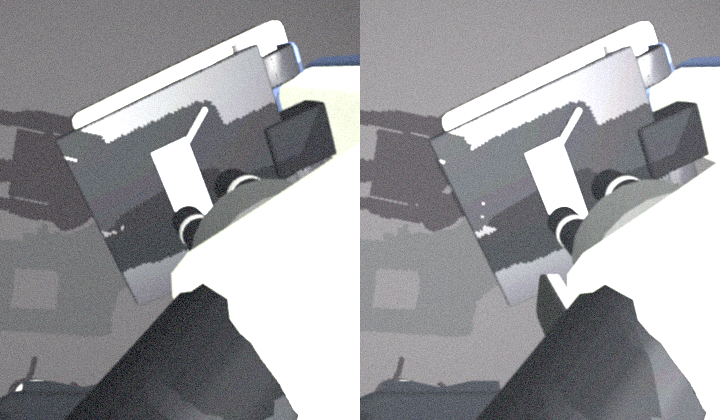

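The microscope head shifted about 38 px, so it is around 0.08 m from the camera at z≈0.30. The right finger now shows behind it at about (550,300), so moving −x clears it.

Request:
{"api": "move_arm", "payload": {"deltas": [[[-0.01,0,0,0],[-0.025,0,0,0],[-0.05,0,0,0],[-0.075,0,0,0],[-0.1,0,0,0],[-0.12,0,0,0],[-0.12,0,0,0]]]}}

```text
t: 1.03
tcp_pos: [0.1085, -0.4786, 0.2156]
tool_rot: [0.781, -0.625, -0.003, -0.003]
force: [-0.4, 0.9, -0.4]
finger_gap: 0.999
```

Request:
{"api": "move_arm", "payload": {"deltas": [[[-0.006,-0.015,-0.005,-4],[-0.02,-0.045,-0.01,-10],[-0.034,-0.08,-0.02,-17],[-0.048,-0.115,-0.03,-24],[-0.062,-0.15,-0.04,-31],[-0.076,-0.185,-0.05,-38],[-0.09,-0.22,-0.05,-45],[-0.105,-0.255,-0.05,-52],[-0.125,-0.285,-0.05,-59],[-0.155,-0.305,-0.05,-66],[-0.185,-0.325,-0.05,-73],[-0.215,-0.345,-0.05,-80],[-0.245,-0.365,-0.05,-87],[-0.275,-0.385,-0.05,-94],[-0.305,-0.405,-0.05,-101],[-0.335,-0.425,-0.05,-108],[-0.362,-0.441,-0.05,-115],[-0.38,-0.452,-0.05,-122],[-0.388,-0.458,-0.05,-128],[-0.388,-0.458,-0.05,-130]]]}}

```text
t: 2.7
tcp_pos: [0.4725, 0.0019, 0.2698]
tool_rot: [0.895, 0.447, 0.003, -0.003]
force: [0.3, -0.4, 0.8]
finger_gap: 0.998
```

```bash
cat > go.py <<'E'
from h import *
def delta(p,yaw):
    s=manip.sense();T=R.from_quat(s['tool_rot']);x=T.apply([1,0,0]);y0=np.degrees(np.arctan2(x[1],x[0]))
    print('t',s['t'],'tcp',s['tcp_pos'].round(4),'yaw',y0.round(2),'q1,q6',s['q'][[0,5]].round(2),'F',s['force'].round(1),'tq',s['ft_torque'].round(2))
    print('delta',T.inv().apply(np.array(p)-s['tcp_pos']).round(4),'turn',round(-((yaw-y0+180)%360-180),1))
E
python3 -c "
from go import *
delta([.4451,.2107,.24],92)"
```

```text
t 2.7 tcp [0.4725 0.0019 0.2698] yaw 53.08 q1,q6 [-0.24 -1.17] F [ 0.3 -0.4  0.8] tq [-0.03  0.05 -0.01]
delta [ 0.1502 -0.1472  0.0315] turn -38.9
```

Request:
{"api": "move_arm", "payload": {"deltas": [[[0.015,-0.015,0,-7],[0.04,-0.04,0,-14],[0.07,-0.07,0,-21],[0.1,-0.1,0.01,-28],[0.13,-0.13,0.02,-35],[0.145,-0.142,0.03,-39],[0.15,-0.147,0.03,-39],[0.15,-0.147,0.03,-39]]]}}

```text
t: 3.37
tcp_pos: [0.4453, 0.212, 0.2412]
tool_rot: [0.693, 0.721, 0.004, -0.002]
force: [0.6, -0.7, 0.0]
finger_gap: 1.006
```

```bash
python3 - <<'E'
from go import *
s=snap('wrist','wrist2'); im=s['img']
hsv=cv2.cvtColor(im,cv2.COLOR_RGB2HSV)
delta([.4451,.2107,.135],92)
for v0 in(110,150):
    m=((hsv[...,1]<70)&(hsv[...,2]>v0)).astype(np.uint8)
    n,l,st,ce=cv2.connectedComponentsWithStats(m)
    for i in range(1,n):
        if st[i,4]>300:
            p=np.argwhere(l==i)[:,::-1]; r=cv2.minAreaRect(p.astype(np.float32)); w=ray(s,cv2.boxPoints(r),.15)
            print(v0,st[i],ray(s,[r[0]],.15)[0].round(4),w[:,:2].round(4).tolist())
E
```

```text
t 3.4167 tcp [0.4458 0.2108 0.2416] yaw 92.12 q1,q6 [ 0.21 -1.4 ] F [ 0.4 -0.5 -0.1] tq [-0.03  0.02  0.04]
delta [-0.0009 -0.0011  0.1066] turn 0.1
110 [ 271  159   19   87 1491] [0.4415 0.2124 0.15  ] [[0.4087, 0.2045], [0.4082, 0.2177], [0.4772, 0.2209], [0.4777, 0.2066]]
110 [ 403  200   57   82 2467] [0.4698 0.3339 0.15  ] [[0.4964, 0.3104], [0.433, 0.3297], [0.4443, 0.3567], [0.5102, 0.3389]]
110 [   0  205   38   66 1548] [ 0.4811 -0.0082  0.15  ] [[0.4568, -0.0251], [0.4482, -0.0012], [0.5065, 0.0087], [0.517, -0.0164]]
110 [  37  258   70   64 2001] [0.5272 0.0353 0.15  ] [[0.5307, -0.0007], [0.4913, 0.0369], [0.524, 0.0696], [0.5666, 0.033]]
110 [132 275  41  60 661] [0.5359 0.105  0.15  ] [[0.5654, 0.0825], [0.5027, 0.1124], [0.5088, 0.1256], [0.5723, 0.0966]]
110 [389 275  41  60 666] [0.5283 0.3283 0.15  ] [[0.5023, 0.3053], [0.4953, 0.3181], [0.5566, 0.3535], [0.5646, 0.3398]]
110 [ 461  282   99   70 3527] [0.5432 0.4268 0.15  ] [[0.5076, 0.3704], [0.5071, 0.4652], [0.5854, 0.4944], [0.5819, 0.3883]]
110 [ 272  323   33   65 1301] [0.5891 0.2261 0.15  ] [[0.6247, 0.208
[... 482 characters left out ...]
[[0.5002, 0.3191], [0.4374, 0.3375], [0.4452, 0.3561], [0.5096, 0.3386]]
150 [   0  205   38   66 1468] [ 0.4814 -0.0082  0.15  ] [[0.4575, -0.0246], [0.4491, -0.0018], [0.5064, 0.0082], [0.5164, -0.0158]]
150 [  37  258   68   64 1525] [0.5269 0.0356 0.15  ] [[0.5302, -0.0001], [0.4914, 0.037], [0.524, 0.0696], [0.566, 0.0335]]
150 [ 466  294   94   57 2138] [0.5494 0.4313 0.15  ] [[0.5195, 0.3778], [0.5196, 0.4697], [0.5842, 0.4939], [0.5808, 0.393]]
150 [273 327  32  61 868] [0.5909 0.2283 0.15  ] [[0.6252, 0.2118], [0.5537, 0.2292], [0.5595, 0.2436], [0.6322, 0.2273]]
150 [532 345  22  21 317] [0.587  0.4782 0.15  ] [[0.5842, 0.4621], [0.5704, 0.4741], [0.5899, 0.4948], [0.6043, 0.4826]]
```

View pics/wrist2.png

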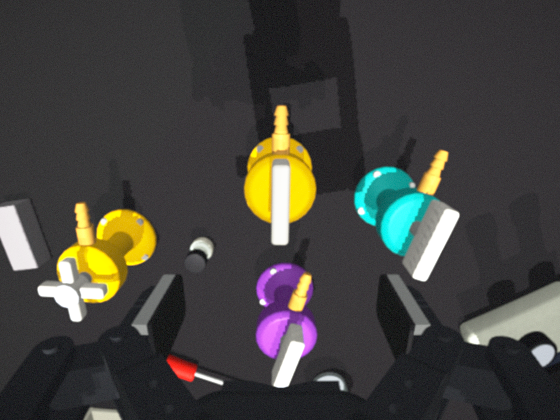

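The wrist view shows the yellow-headed bar at (280,202), centred between the jaws. That puts it at about (0.443, 0.212), which agrees with the top view. Descending over it.

Request:
{"api": "move_arm", "payload": {"deltas": [[[0,-0.001,0.012,0],[0,-0.002,0.035,0],[0,-0.003,0.06,0],[0,-0.003,0.085,0],[0,-0.003,0.105,0],[0,-0.003,0.117,0],[0,-0.003,0.117,0],[0,-0.003,0.117,0]]], "gripper": 1}}

```text
t: 4.08
tcp_pos: [0.4442, 0.2102, 0.1248]
tool_rot: [0.695, 0.719, 0.004, -0.001]
force: [0.0, 0.5, 0.0]
finger_gap: 1.0
```

Request:
{"api": "move_arm", "payload": {"deltas": [[[0,0,0,0],[0,0,0,0],[0,0,0,0],[0,0,0,0],[0,0,0,0],[0,0,0,0],[0,0,0,0],[0,0,0,0],[0,0,0,0],[0,0,0,0]]], "gripper": 0, "squeeze": 30}}

```text
t: 4.92
tcp_pos: [0.4443, 0.2126, 0.1256]
tool_rot: [0.695, 0.718, 0.006, -0.002]
force: [-0.9, 8.0, 3.3]
finger_gap: 0.151
```

```bash
python3 - <<'E'
from go import *
delta([.443,.2115,.124],92)
snap('wrist','wrist3')
E
```

```text
t 4.9167 tcp [0.4443 0.2126 0.1256] yaw 91.87 q1,q6 [ 0.21 -1.4 ] F [-0.9  8.   3.3] tq [ 1.27  0.32 -0.01]
delta [-0.0011 -0.0014  0.0016] turn -0.1
```

View pics/wrist3.png

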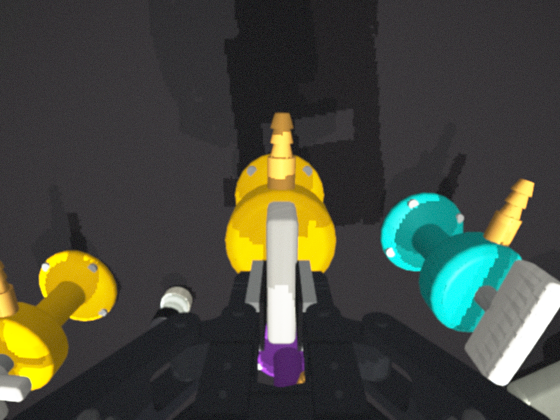

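The bar is gripped, with the opening matching 14 mm. Now a small test turn clockwise from above (positive tool turn).

Request:
{"api": "move_arm", "payload": {"deltas": [[[0,0,0,1.5],[0,0,0,3],[0,0,0,4.5],[0,0,0,6],[0,0,0,6]]]}}

```text
t: 5.38
tcp_pos: [0.4442, 0.2128, 0.1257]
tool_rot: [0.731, 0.682, 0.006, -0.002]
force: [-0.5, 0.7, -1.0]
finger_gap: 0.15
```

```bash
python3 - <<'E'
from go import *
delta([.443,.2115,.124],92)
E
```

```text
t 5.3833 tcp [0.4442 0.2128 0.1257] yaw 86.07 q1,q6 [ 0.21 -1.3 ] F [-0.5  0.7 -1. ] tq [0.13 0.02 0.87]
delta [-0.0014 -0.0011  0.0017] turn -5.9
```

The torque rose to 0.87 N·m over 6°, well above the 0.06 N·m friction, so clockwise looks blocked. Trying anticlockwise.

Request:
{"api": "move_arm", "payload": {"deltas": [[[0,0,0,-3],[0,0,0,-6],[0,0,0,-9],[0,0,0,-13],[0,0,0,-17],[0,0,0,-17]]]}}

```text
t: 5.88
tcp_pos: [0.4443, 0.2126, 0.1257]
tool_rot: [0.621, 0.783, 0.006, -0.001]
force: [-0.1, -0.6, -0.5]
finger_gap: 0.153
```

```bash
python3 - <<'E'
from go import *
delta([.443,.2115,.124],92)
E
```

```text
t 5.8833 tcp [0.4443 0.2126 0.1257] yaw 103.15 q1,q6 [ 0.21 -1.6 ] F [-0.1 -0.6 -0.5] tq [-0.25 -0.15  0.05]
delta [-0.0008 -0.0015  0.0017] turn 11.1
```

It gives anticlockwise, at about 0.05 N·m. Turning on.

Request:
{"api": "move_arm", "payload": {"deltas": [[[0,0,0,-3],[0,0,0,-8],[0,0,0,-13],[0,0,0,-18],[0,0,0,-23],[0,0,0,-28],[0,0,0,-32],[0,0,0,-35],[0,0,0,-35]]]}}

```text
t: 6.63
tcp_pos: [0.4448, 0.212, 0.1257]
tool_rot: [0.357, 0.934, 0.005, 0.001]
force: [0.9, -3.6, -1.3]
finger_gap: 0.153
```

```bash
python3 - <<'E'
from go import *
delta([.443,.2115,.124],162)
E
```

```text
t 6.6333 tcp [0.4448 0.212  0.1257] yaw 138.14 q1,q6 [ 0.21 -2.21] F [ 0.9 -3.6 -1.3] tq [-0.63 -0.28  0.05]
delta [ 0.001  -0.0016  0.0017] turn -23.9
```

Request:
{"api": "move_arm", "payload": {"deltas": [[[0,0,0,-3],[0,0,0,-7],[0,0,0,-11],[0,0,0,-15],[0,0,0,-19],[0,0,0,-22],[0,0,0,-24],[0,0,0,-26],[0,0,0,-26]]]}}

```text
t: 7.38
tcp_pos: [0.4452, 0.2118, 0.1257]
tool_rot: [0.14, 0.99, 0.005, 0.002]
force: [1.0, -2.3, -0.9]
finger_gap: 0.149
```

```bash
python3 - <<'E'
from go import *
delta([.443,.2115,.124],162)
E
```

```text
t 7.3833 tcp [0.4452 0.2118 0.1257] yaw 163.86 q1,q6 [ 0.21 -2.66] F [ 1.  -2.3 -0.9] tq [-0.55 -0.28 -0.71]
delta [ 0.002  -0.0009  0.0017] turn 1.9
```

The torque reversed to −0.71 N·m at about +72°, so it is on the stop. Releasing and rising.

Request:
{"api": "move_arm", "payload": {"deltas": [[[0,0,0,0],[0,0,0,0],[0,0,0,0],[0,0,0,0],[0,0,0,0],[0,0,0,0],[0,0,0,0],[0,0,0,0]]], "gripper": 0.8}}

```text
t: 8.05
tcp_pos: [0.4451, 0.2118, 0.1258]
tool_rot: [0.14, 0.99, 0.005, 0.002]
force: [0.4, -0.4, 0.3]
finger_gap: 0.796
```

Request:
{"api": "move_arm", "payload": {"deltas": [[[0,0,-0.01,0],[0,0,-0.03,0],[0,0,-0.06,0],[0,0,-0.09,0],[0,0,-0.115,0],[0,0,-0.13,0],[0,0,-0.13,0],[0,0,-0.13,0]]]}}

```text
t: 8.72
tcp_pos: [0.4445, 0.2106, 0.2563]
tool_rot: [0.14, 0.99, 0.006, 0.003]
force: [0.4, 0.7, -1.2]
finger_gap: 0.801
```

```bash
python3 - <<'E'
from go import *
delta([.443,.2115,.25],162)
s=snap('wrist','wrist4'); snap('scene','scene4')
hsv=cv2.cvtColor(s['img'],cv2.COLOR_RGB2HSV)
m=((hsv[...,1]<70)&(hsv[...,2]>130)).astype(np.uint8)
n,l,st,ce=cv2.connectedComponentsWithStats(m)
for i in range(1,n):
    w=ray(s,[ce[i]],.15)[0]
    if st[i,4]>300 and np.hypot(w[0]-.443,w[1]-.212)<.03:
        p=np.argwhere(l==i)[:,::-1]; w=ray(s,cv2.boxPoints(cv2.minAreaRect(p.astype(np.float32))),.15)
        e=max((w[1]-w[0],w[2]-w[1]),key=np.linalg.norm); print(ce[i],'yaw',np.degrees(np.arctan2(e[1],e[0]))%180)
E
```

```text
t 8.7167 tcp [0.4445 0.2106 0.2563] yaw 163.86 q1,q6 [ 0.21 -2.65] F [ 0.4  0.7 -1.2] tq [0.03 0.04 0.02]
delta [0.0017 0.0004 0.0063] turn 1.9
[281.24639879 197.41774071] yaw 70.3407187171057
```

View pics/wrist4.png

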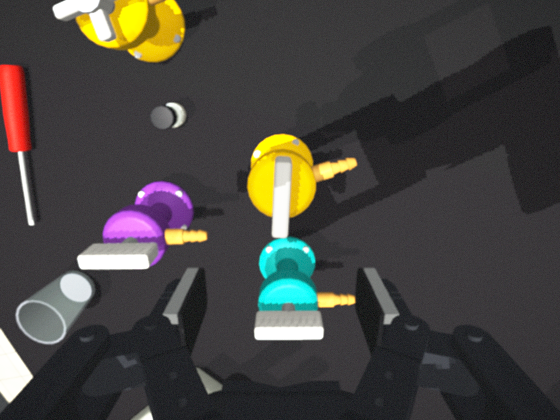

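View pics/scene4.png

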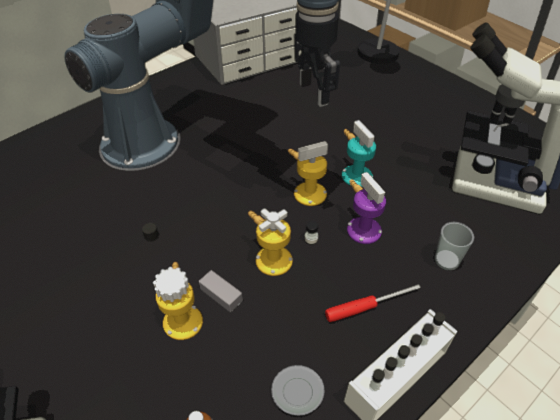

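The wrist view shows the bar at (281,197) with yaw about 70°, up from 1–2° at the start. In the scene view the bar at (313,152) is turned, and the cross (272,220) and round (172,285) handles look unchanged. The gripper hangs free.

```bash
python3 -c "
from station import manip
print(manip.sign_off())"
```

```text
the job is handed in; nothing more can be done
None
```

The bar-handled tap is open to its stop, anticlockwise from above, and I let go of it and handed the job in at about 8.7 s; no verdict came back.

- **Which way it gives:** I gripped the bar and tried clockwise first. It was blocked, with the torque rising to about 0.87 N·m within 6°. Anticlockwise it turned freely at about 0.05 N·m.
- **At the stop:** I turned it anticlockwise until the torque jumped to about 0.71 N·m, with the gripper about 72° from its starting angle. I then opened the jaws and rose 130 mm straight up.
- **Last checks:** The wrist camera measured the bar at about 70°, against about 2° at the start, so roughly 68–69° of turn. The force on the tool was close to zero. The cross and round handles and both look-alikes appear unchanged; I judged those by eye, not by measurement.

No check failed or disagreed. The arm started next to a microscope, so I backed away from it slowly, and the measured forces stayed near zero.

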